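Press a pellet through the guard window

ROBOT

A 7-joint arm with a two-finger parallel gripper is mounted at the origin on the work surface. World frame = base frame: x ahead of the robot, y to its left, z up, the work surface at z = 0. Lengths are in m, angles in degrees, forces in N, time in s.
With the tool pointing down it reaches from about 0.425 to 0.975 m from the base axis. Payload 16.7 kg.
Tool frame: the origin (TCP) lies at the very end of the fingers, on their centre line; the grasp point (between the pads) lies ctrl.pinch_z behind it (ctrl.pinch_z is the distance from the TCP to the grasp point, in m); z points along the fingers, y is the line along which they close (so a half turn about z gives the same grasp; the last joint's range is limited). The gripper opens to 85 mm and grips with 20 to 120 N. Pads are 22 mm wide; open, the fingers measure 114 mm over their backs; the gripper's body (76 mm by 85 mm) begins 54 mm behind the grasp point. The pads swing forward as they close: fully open they stand 13 mm farther back than shut.
Start: joints at [57.382, 24.414, 4.234, 92.017, -1.954, 63.644, -3.845], TCP at [0.275, -0.616, 0.198] pointing down, gripper open.
Joint ranges: [-163.25, 163.25], [-28.42, 122.38], [-70.27, 78.77], [12.13, 141.07], [-58.53, 238.53], [9.26, 117.41], [-156.51, 156.51]. Speed limits (degrees/s): [108.29, 108.29, 136.94, 136.94, 172.46, 172.46, 172.46].

INTERFACE

Orientations are given as [roll, pitch, yaw] about the fixed x, y, z axes, in that order (R = Rz(yaw) Ry(pitch) Rx(roll)).
In Python, from cell import ctrl gives the robot as it stands.
- The arm moves only by the tool apply_moves, never from a script. Its argument "commands" is a list that holds one entry, the list of rows, each a list of 6 numbers: the shift along the tool's x, y, z in cm, then the turn, a rotation vector about the tool's x, y, z in rad. In form: [[[tx, ty, tz, wx, wy, wz], ...]]. A call has 1 to 20 rows; each row is the pose to reach, as a shift and turn from the pose commanded when the call began, along the tool's axes at that moment; what a row does not reach only later rows make up. A row lasts 1/10 s, in which the tool goes at most 50 mm and 8.59 degrees, less where a joint would pass 70% of its speed; a pose out of reach is approached as far as the arm can. A call with a gripper value outside its range is refused whole. "gripper" is the opening in per cent of the stroke, from 0 (shut) to 100 (fully open), set as the call begins (left out, the last holds). The fingers move at their own pace and stop on an object; the grip force is fixed at half the most. Time passes only in rows, so rows that repeat a pose let the fingers close. It gives the time, the measured TCP pose, the force, the opening and the grip force at its end, in the units of the state.
- ctrl.read_state(): the state, without advancing time (a new reading comes with each control period).
- ctrl.snapshot(name): name is "scene" or "top" or "wrist"; returns (picture, depth): 384x512x3 uint8, red, green, blue; 384x512 float32, m along the optical axis (not along the pixel's ray), 0 where there is no reading.
- ctrl.get_calibration(name): a dict with "vertical_fov" (degrees; the focal length in pixels is half the picture's height over the tangent of half this angle, whatever the lens; pixels are square), "cx", "cy" (the principal point, pixels), "world_from_camera" (4x4, takes a point from camera to world coordinates); the wrist camera has in their place "hand_eye" (4x4, takes a point from camera to tool coordinates, whose origin is the TCP and whose axes are the flange's). Camera axes: x right, y up, looking along -z (the intrinsics and any distortion apply to the point x, -y, -z); pixel columns grow to the right and rows downward; lengths in m; the calibration is good to about 2 mm. A picture is of the moment at which its call begins: read the wrist's pose just before it. get_calibration takes no time and is no camera call.
- ctrl.close_job(): hands the job in; it is judged then, once.
Trained networks look in the newest picture that a camera, given by its name, has taken for a name from the list of things; names that differ only in an ending like _2 or _b are one class to them, and where a whole thing is asked for, a point or a joint stands for the part that bears it (a point fixed in the world has none). Each returns a list of dicts, best first, with "conf" (0 to 1); they miss things now and then, are a little off and sometimes report something else, mostly with a low value. They report only what shows in the picture. A call takes as long as a camera call.
- ctrl.search_frame(camera, query): "at" ([column, row] in pixels, amid what is visible of it).
- ctrl.regions_of(camera, query): "mask" (384x512 bool, what is visible of it) and "at" ([column, row] in pixels, amid what is visible of it).
- ctrl.tip_of(camera, query): "at" ([column, row] in pixels: a listed point, or the origin of a listed thing).
The state is a dict: "t": time; "q": joint angles; "qvel": joint speeds; "joint_torque": joint torques, N m; "eef_pos": TCP position; "orientation": TCP orientation; "ft_force": force on the tool from outside, world axes, zero at the start; "torque": the same for the moment, N m; "width": finger opening in m; "grip_force": force on a finger pad.
Only numpy, scipy, OpenCV 4.12 (cv2) and the standard library are available. Lean on these libraries where they do the work, as an engineer would, in place of code of your own. Each camera call takes 0.05 s, during which the arm holds its last target. There are 200 camera calls.

TASK

Press a pellet: first push the die slide of the bench press fully home by its end plate, then reach down through the window in the guard and gently press the lever's pad all the way down, hold it there for about two seconds, let it come back up and withdraw. Use the fingertips only: grip nothing, never touch the guard, and leave the other things on the bench where they stand.

Things in the scene. Friction and masses are not known exactly. Their poses are not given: they have to be found in the camera images.
- press: Fixed bench pellet press: dark steel base 250 x 150 x 20 mm, grey sheet-steel guard over it, highest point 190 mm above the table. Origin on the table, under the base, 5 mm before its middle. x points from its front (robot side) to its rear, y to its left (where the die slide sticks out), z up. Place and yaw vary.
- guard: The fixed grey guard, 124 mm wide (y), from 58 mm before to 171 mm behind its origin in x; it covers the lever above, in front and at the sides except for the window. Origin = window, axes as the press's. The robot may never touch it.
- window (a point): Middle of the rectangular window in the guard's sloping top sheet (4 mm thick; point at mid-thickness), 149 mm above the table, at press x -45, y 0 mm. Opening: 84 mm wide (y) by 88 mm in x. The sheet slopes 12 degrees, rising to the rear: 10 mm lower at the opening's front edge, 10 mm higher at its rear edge, and on up beyond. Rim 14 mm wide in front, 20 mm at the sides.
- pad (a point): Off-white plastic pad at the lever's free end, 36 mm (x) x 42 mm (y) x 10 mm, seen through the window. The point is the centre of its top face; with the lever up, straight below the middle of the window, 131 mm above the table (18 mm below the window point). Its top is level when up. Pressed fully down it is 23 mm lower, tilted 9 degrees (front lower). More than 35 N on it fails.
- lever (a joint): Lever angle, rad: 0 up (rest), grows as the pad is pressed down to its stop at 0.16. The hinge lies 145 mm behind the pad's centre, along y. A spring returns it: about 3 N on the pad starts it, about 7 N holds it at the stop. It drives the ram on to the die.
- slide (a joint): How far the die slide is pushed in, m: starts between 0 and 0.03; home (the die under the ram) is its stop at 0.07. It moves along the press's -y direction; friction about 2 N, stays where it is left.
- plate (a point): Upright aluminium push plate at the outer (left) end of the die slide, 44 mm (x) x 44 mm high x 6 mm thick. The point is the centre of its outer face, which looks to the press's +y, 42 mm above the table, at press x = 45 mm, y = 228 mm minus the joint value (158 mm when home). Axes parallel to the press's. Its lower edge is 20 mm above the table. More than 35 N on it fails.
- bottle: White bottle with blue cap, radius 30 mm, 150 mm high, loose, to the right of the press. Origin at the centre of its underside. Leave alone.
- beaker: Glass cup, radius 30 mm, 65 mm high, loose, left of the press behind the die slide. Origin at the centre of its underside. Leave alone.
- bulb: Blue pipette bulb standing on its base, radius 25 mm, 85 mm high with a thin neck, loose, at the front right of the press. Origin at the centre of its underside. Leave alone.
- spare: Spare steel die with a knob, radius 18 mm, 42 mm high, loose, left of the press in front of the die slide. Origin at the centre of its underside. Leave alone.

How it is judged (in metres and radians):
On the way, in this order (a step that is already met when the one before it is completed fails the run):
1. the die slide is pushed fully home (value of joint slide above 0.066 m), for 0.2 s.
2. with the die home, the lever is held fully down by the fingers for about two seconds (1.5 s at least) (value of joint lever above 0.148 rad and value of joint slide above 0.066 m and contact force between the fingers and lever above 0.5 N), for 1.5 s.
At the end, for the whole second after the job is handed in: The lever is back up (under 0.02 rad), the die slide is home (within 4 mm of its stop), and the bottle, beaker, bulb and spare die are within 12 mm of where they stood (value of joint lever below 0.02 rad and value of joint slide above 0.066 m and distance of each of bottle, beaker, bulb, spare from where it was at the start of the episode below 0.012 m); the robot touches nothing.
It fails at once if the robot touches the guard (contact force between any of the arm, the fingers and guard above 0.3 N).
It fails at once if the lever is pressed before the die slide is home (value of joint lever above 0.05 rad and value of joint slide below 0.064 m).
It fails at once if the pad or the push plate is gripped or pushed with more than 35 N (contact force between the fingers and lever above 35 N or contact force between the fingers and slide above 35 N).
It fails at once if a bystander is moved by more than 12 mm, lifted or knocked over (distance of any of bottle, beaker, bulb, spare from where it was at the start of the episode above 0.012 m or angle between any of bottle, beaker, bulb, spare's own z axis and vertical above 0.3 rad).
It also fails if it takes over 59 s, if anything falls off the work surface, if the arm or the gripper's body presses on something with over 40 N, if the wrist force passes 120 N, or if a joint passes its speed limit or range.

## Working session

There is one attempt and no reset: what is moved stays moved. The work goes in short steps, Python scripts to look and compute and a tool call to move; the robot and the scene stay as the last step left them, time stands still between calls to the robot, and variables do not carry over. Pictures are saved under pics/ and viewed, at most 10 in all, crops included, and the job is handed in when it is done.

Besides the shell and the picture viewer there is one more tool, called after ">>>" as name([rows], argument=value, ...), one row to a line, values as JSON. apply_moves: Moves the arm, as the interface text tells. Its arguments: {"type":"object","properties":{"commands":{"type":"array"},"gripper":{"type":"number"}},"required":["commands"]}

```bash
ls; mkdir -p pics
cat > h.py <<'E'
import numpy as np, cv2
from cell import ctrl
def save(n,p): cv2.imwrite(f'pics/{n}.png',p[:,:,::-1])
def w(cam,uv,depth,r=2):
    c=ctrl.get_calibration(cam); f=192/np.tan(np.radians(c['vertical_fov']/2))
    u,v=uv; p=depth[max(0,int(v)-r):int(v)+r+1,max(0,int(u)-r):int(u)+r+1]; p=p[p>0]
    if len(p)==0: return None
    d=np.median(p)
    return (c['world_from_camera']@[(u-c['cx'])/f*d,-(v-c['cy'])/f*d,-d,1])[:3]
def cloud(cam,depth):
    c=ctrl.get_calibration(cam); f=192/np.tan(np.radians(c['vertical_fov']/2))
    v,u=np.mgrid[:384,:512]; d=depth
    P=np.stack([(u-c['cx'])/f*d,-(v-c['cy'])/f*d,-d,np.ones_like(d)],-1)
    return (P@c['world_from_camera'].T)[...,:3]
E
python3 - <<'E'
from h import *
s=ctrl.read_state(); print(s['t'],s['eef_pos'],s['orientation'],s['width'],ctrl.pinch_z)
for cam in ('top','scene'):
    p,d=ctrl.snapshot(cam); save(cam,p); np.save(cam+'.npy',d)
    k=ctrl.get_calibration(cam); print({a:b for a,b in k.items() if a!='world_from_camera'}, k['world_from_camera'].round(3).tolist())
    for q in ('press','window','pad','plate','bottle','beaker','bulb','spare'):
        r=ctrl.tip_of(cam,q)
        for x in r[:1]: print(cam,q,round(x['conf'],2),np.round(x['at'],1),w(cam,x['at'],d))
E
```

```text
pics
0.0 [ 0.27488754 -0.61600559  0.19689719] [-1.79926312e+02  6.64665889e-03  2.40522268e+01] 0.08532266088687519 0.0187
{'vertical_fov': 49.173613526246854, 'cx': 256.07157746179917, 'cy': 192.92420025300635} [[0.009, 0.987, -0.159, 0.411], [-1.0, 0.01, 0.005, -0.001], [0.006, 0.159, 0.987, 1.057], [0.0, 0.0, 0.0, 1.0]]
top press 0.87 [252.4 215.7] [0.52088836 0.00288515 0.0209417 ]
top window 0.37 [255.2 218. ] [ 0.50423219 -0.00375012  0.13022266]
top pad 0.63 [253.  228.7] [0.48045818 0.00087493 0.13068843]
top plate 0.66 [172.6 196.3] [0.56127619 0.19441436 0.06206232]
top bottle 0.81 [316.4 215. ] [ 0.51465229 -0.1428433   0.10846522]
top beaker 0.85 [195.6 151.5] [0.68757261 0.15130376 0.00405525]
top bulb 0.62 [326.2 253. ] [ 0.43078647 -0.17645653  0.03397937]
top spare 0.58 [197.4 237.2] [0.46542439 0.13480528 0.04077737]
{'vertical_fov': 48.07315158331333, 'cx': 258.25546479051945, 'cy': 190.75168736791642} [[-0.113, -0.598, 0.794, 1.246], [0.994, -0.056, 0.099, 0.063], [-0.015, 0.8, 0.6, 0.636], [0.0, 0.0, 0.0, 1.0]]
scene press 0.85 [268.9 223.2] [ 0.56426196 -0.00063649  0.03688618]
scene window 0.57 [267.9 157.2] [ 0.42460462 -0.01594406  0.11183005]
scene pad 0.78 [268.3 164.3] [ 0.52855148 -0.00514637  0.16150115]
scene plate 0.81 [367.1 224.8] [0.5767129  0.19825752 0.06013998]
scene bottle 0.75 [201.3 221.9] [ 0.55588788 -0.14928917  0.02089405]
scene beaker 0.77 [349.3 283.2] [0.71081715 0.15860265 0.03460234]
scene bulb 0.39 [347.  284.5] [0.71006876 0.15506228 0.02982709]
scene spare 0.56 [332.  210.5] [0.4827697  0.13466596 0.01514077]
```

View pics/top.png

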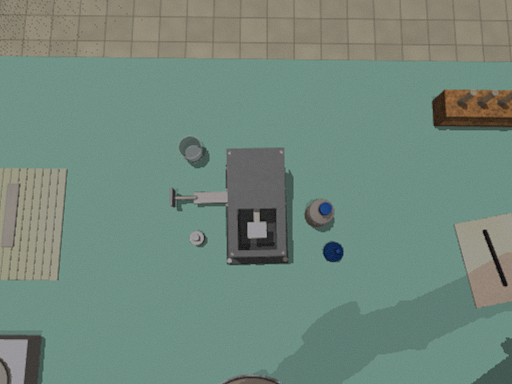

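View pics/scene.png

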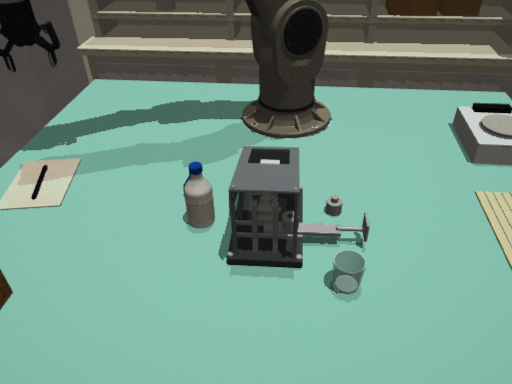

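Run:
```python
from h import *
T=cloud('top',np.load('top.npy')); 
d=np.load('top.npy')
z=T[...,2]
# guard sheet points: above 0.135, in region
m=(d>0)&(z>.136)&(z<.2)&(abs(T[...,1])<.09)&(T[...,0]>.4)&(T[...,0]<.72)
n,l,st,_=cv2.connectedComponentsWithStats(m.astype(np.uint8))
k=1+np.argmax(st[1:,4]); P=T[l==k]; print(st[k])
A=np.c_[P[:,:2],np.ones(len(P))]; s=np.linalg.lstsq(A,P[:,2],rcond=None)[0]; print('plane',s,'slope',np.degrees(np.arctan(np.hypot(*s[:2]))),'yaw',np.degrees(np.arctan2(s[1],s[0])))
r=cv2.minAreaRect((P[:,:2]*1000).astype(np.float32)); print(r)
# side edges
for x in np.arange(.43,.7,.02):
    q=P[abs(P[:,0]-x)<.005]
    if len(q): print(round(x,2),q[:,1].min().round(4),q[:,1].max().round(4),np.median(q[:,2]).round(3))
# pad
m=(d>0)&(z>.12)&(z<.136)&(abs(T[...,1])<.05)&(T[...,0]>.44)&(T[...,0]<.55)
P=T[m];print('pad',P.mean(0),P.min(0),P.max(0))
# plate top z~.064
m=(d>0)&(z>.055)&(z<.072)&(abs(T[...,1]-.2)<.04)&(T[...,0]>.5)&(T[...,0]<.63)
P=T[m];print('plate',P.mean(0),P.min(0),P.max(0),cv2.minAreaRect((P[:,:2]*1000).astype(np.float32)))
```

```text
[ 227  147   60  110 4656]
plane [0.21119492 0.00610218 0.04997774] slope 11.930169899937173 yaw 1.6550198605614659
((536.423095703125, -6.047691345214844), (229.48223876953125, 123.99112701416016), 1.9333637952804565)
0.43 -0.0712 0.0523 0.141
0.45 -0.071 0.0525 0.145
0.47 -0.0685 0.0526 0.149
0.49 -0.0682 0.0527 0.153
0.51 -0.0678 0.055 0.158
0.53 -0.0676 0.0552 0.162
0.55 -0.0674 0.0554 0.166
0.57 -0.0669 0.0555 0.17
0.59 -0.0648 0.0577 0.175
0.61 -0.0644 0.0579 0.179
0.63 -0.0642 0.058 0.183
0.65 -0.0638 0.0581 0.187
pad [ 0.48620931 -0.00791828  0.13093529] [ 0.46203818 -0.02805438  0.12493215] [0.5268537  0.01208606 0.13569415]
plate [0.56236631 0.19736282 0.06290727] [0.54097146 0.19384334 0.05506911] [0.58363775 0.20155183 0.06854181] ((562.2622680664062, 197.54266357421875), (42.65695571899414, 6.87629508972168), 1.9368692636489868)
```

The top picture shows the press amid the picture (window about 258,229, plate about 173,197), with yaw about 1.9°. The spare is at 197,238, the beaker at 191,150, the bottle at 320,211 and the bulb at 333,252. I measured the window at about (0.480, -0.008) and the plate's outer face at about (0.562, 0.201). The scene picture agrees. First move: up and over to the left side, with the gripper shut.

>>> apply_moves([
  [[0, 0, -5, 0, 0, 0.1], [0, 0, -10, 0, 0, 0.2], [10, -5, -15, 0, 0, 0.386], [46.7, -24.7, -15, 0, 0, 0.386], [46.7, -24.7, -15, 0, 0, 0.386], [46.7, -24.7, -15, 0, 0, 0.386], [46.7, -24.7, -15, 0, 0, 0.386], [46.7, -24.7, -15, 0, 0, 0.386], [46.7, -24.7, -15, 0, 0, 0.386], [46.7, -24.7, -15, 0, 0, 0.386], [46.7, -24.7, -15, 0, 0, 0.386], [46.7, -24.7, -15, 0, 0, 0.386], [62.9, -70.1, -15, 0, 0, 0.386], [62.9, -70.1, -15, 0, 0, 0.386], [62.9, -70.1, -15, 0, 0, 0.386], [62.9, -70.1, -15, 0, 0, 0.386], [62.9, -70.1, -15, 0, 0, 0.386], [62.9, -70.1, -15, 0, 0, 0.386], [62.9, -70.1, -15, 0, 0, 0.386], [62.9, -70.1, -15, 0, 0, 0.386]],
], gripper=0)

```text
t: 2.9
eef_pos: [0.5668, 0.174, 0.3475]
orientation: [-180.0, -0.0, 1.9]
ft_force: [1.1, 0.2, 0.8]
width: -0.0002
grip_force: 0.0
```

>>> apply_moves([
  [[0, -4, 0, 0, 0, 0], [0, -8, 0, 0, 0, 0], [0, -8, 0, 0, 0, 0], [0, -8, 0, 0, 0, 0], [0, -8, 0, 0, 0, 0]],
])

```text
t: 3.4
eef_pos: [0.5648, 0.251, 0.3472]
orientation: [180.0, -0.0, 1.9]
ft_force: [0.5, -0.3, -0.0]
width: -0.0
grip_force: 0.0
```

Run:
```python
from h import *
s=ctrl.read_state(); print(s['t'],s['eef_pos'],s['orientation'],s['ft_force'])
p,d=ctrl.snapshot('wrist'); save('wrist1',p); k=ctrl.get_calibration('wrist')
from scipy.spatial.transform import Rotation as R
M=np.eye(4);M[:3,:3]=R.from_euler('xyz',s['orientation'],degrees=True).as_matrix();M[:3,3]=s['eef_pos']
W=M@k['hand_eye']; f=192/np.tan(np.radians(k['vertical_fov']/2))
v,u=np.mgrid[:384,:512]
P=(np.stack([(u-k['cx'])/f*d,-(v-k['cy'])/f*d,-d,np.ones_like(d)],-1)@W.T)[...,:3]
m=(d>0)&(P[...,2]>.045)&(P[...,2]<.075)&(abs(P[...,1]-.2)<.04)&(abs(P[...,0]-.56)<.05)
Q=P[m];print(len(Q),Q.mean(0),Q.min(0),Q.max(0)) if m.any() else print('none')
m=(d>0)&(P[...,2]>.01)&(P[...,2]<.055)&(abs(P[...,1]-.14)<.05)&(abs(P[...,0]-.47)<.05)
Q=P[m];print('spare',Q.mean(0),Q.min(0),Q.max(0)) if m.any() else print('none')
```

```text
3.4 [0.56478987 0.25096875 0.34718423] [ 1.79973857e+02 -6.94283058e-03  1.86564786e+00] [ 0.48417966 -0.32971122 -0.00408109]
164 [0.56374038 0.19866597 0.06152876] [0.54133167 0.19436084 0.04697702] [0.58488196 0.20163088 0.06605219]
spare [0.46993355 0.14056993 0.03025735] [0.44972333 0.12057441 0.01023684] [0.48439727 0.15625769 0.04411699]
```

>>> apply_moves([
  [[0, 0, 4, 0, 0, 0], [0, 0, 9, 0, 0, 0], [0, 0, 14, 0, 0, 0], [0, 0, 19, 0, 0, 0], [0, 0, 24, 0, 0, 0], [0, 0, 28, 0, 0, 0], [0, 0, 31, 0, 0, 0], [0, 0, 31, 0, 0, 0], [0, 1, 31, 0, 0, 0], [0, 2, 31, 0, 0, 0], [0, 2.5, 31, 0, 0, 0], [0, 3, 31, 0, 0, 0], [0, 3.3, 31, 0, 0, 0], [0, 3.6, 31, 0, 0, 0], [0, 3.9, 31, 0, 0, 0], [0, 4.2, 31, 0, 0, 0], [0, 4.5, 31, 0, 0, 0], [0, 4.8, 31, 0, 0, 0], [0, 5.1, 31, 0, 0, 0]],
])

```text
t: 5.35
eef_pos: [0.5662, 0.2009, 0.0371]
orientation: [-180.0, 0.0, 1.9]
ft_force: [-0.2, 0.3, -0.0]
width: 0.0002
grip_force: 0.0
```

>>> apply_moves([
  [[0, 0.3, 0, 0, 0, 0], [0, 0.6, 0, 0, 0, 0], [0, 0.9, 0, 0, 0, 0], [0, 1.2, 0, 0, 0, 0], [0, 1.4, 0, 0, 0, 0]],
])

```text
t: 5.85
eef_pos: [0.5667, 0.1867, 0.0372]
orientation: [180.0, -0.0, 1.9]
ft_force: [0.6, -0.3, -0.6]
width: 0.0001
grip_force: 0.0
```

```bash
cat >> h.py <<'E'
def plate(name=None):
    p,d=ctrl.snapshot('top')
    if name: save(name,p[100:300,120:380].repeat(3,0).repeat(3,1))
    T=cloud('top',d); z=T[...,2]
    return T,d,p
E
python3 - <<'E'
from h import *
print(ctrl.read_state()['eef_pos'],ctrl.read_state()['ft_force'])
p,d=ctrl.snapshot('scene'); save('push',cv2.resize(p[150:310,200:410],None,fx=3,fy=3))
E
```

```text
[0.56671926 0.1867259  0.03720538] [ 0.5779728  -0.32987228 -0.57023968]
```

View pics/push.png

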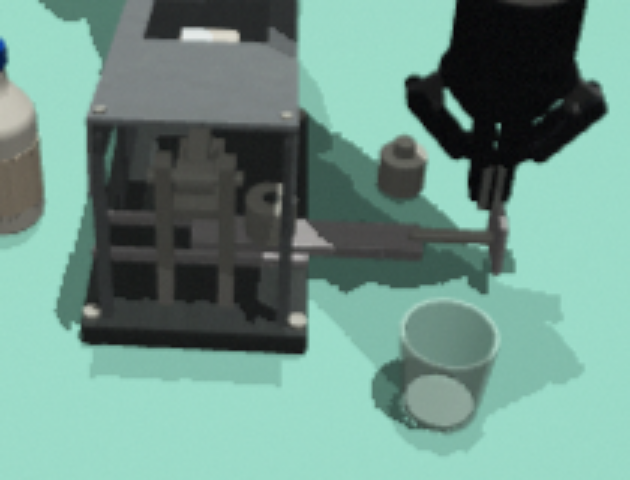

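The picture shows the plate still near (500,235) in the crop, with the finger tip apparently beside or behind it rather than outside it. I'll check with projections and depth.

Run:
```python
from h import *
c=ctrl.get_calibration('scene'); f=192/np.tan(np.radians(c['vertical_fov']/2)); Wi=np.linalg.inv(c['world_from_camera'])
def pr(P):
    q=Wi@[*P,1]; return np.round([(c['cx']+f*q[0]/-q[2]-200)*3,(c['cy']-f*q[1]/-q[2]-150)*3])
print('tcp',pr([.5667,.1867,.0372]),'15mm up',pr([.5667,.1867,.087]),'plate top',pr([.563,.2,.064]),pr([.563,.2,.02]),'home',pr([.563,.155,.064]))
p,d=ctrl.snapshot('scene'); T=cloud('scene',d)
for v in range(90,275,12):
    r=[]
    for u in (440,460,470,480,490,500,510,520,530):
        q=T[150+v//3,200+u//3]; r.append(str((q*1000).astype(int).tolist()))
    print(v,*r)
```

```text
tcp [478. 239.] 15mm up [488. 183.] plate top [503. 207.] [494. 255.] home [435. 203.]
90 [571, 145, 163] [576, 158, 167] [578, 163, 169] [586, 169, 175] [589, 174, 177] [579, 181, 171] [579, 188, 172] [577, 194, 170] [587, 197, 177]
102 [577, 146, 158] [576, 159, 158] [576, 164, 158] [586, 170, 166] [585, 175, 165] [579, 182, 162] [577, 189, 161] [582, 194, 165] [586, 198, 168]
114 [580, 146, 151] [371, 189, 0] [575, 165, 149] [582, 172, 154] [583, 177, 155] [576, 184, 150] [578, 190, 153] [584, 195, 157] [584, 200, 157]
126 [579, 147, 141] [559, 163, 127] [387, 196, 0] [584, 172, 146] [583, 178, 146] [385, 220, 0] [581, 191, 145] [584, 196, 148] [581, 202, 146]
138 [578, 148, 130] [576, 162, 130] [570, 168, 126] [583, 174, 136] [583, 179, 136] [562, 189, 121] [582, 192, 137] [582, 198, 137] [566, 207, 125]
150 [421, 170, 0] [580, 162, 123] [573, 169, 119] [577, 176, 122] [579, 181, 124] [571, 188, 118] [579, 194, 124] [578, 200, 124] [572, 207, 120]
162 [438, 169, 1] [434, 186, 0] [435, 192, 0] [579, 177, 114] [578, 183, 113] [574, 189, 110] [578, 196, 114] [430, 232, 0] [432, 239,
[... 510 characters left out ...]
20, -1] [488, 227, 0] [489, 233, 0]
222 [510, 165, 1] [506, 181, 0] [507, 188, 0] [507, 196, 1] [549, 195, 37] [576, 195, 62] [502, 219, -1] [503, 225, 0] [504, 231, 1]
234 [566, 159, 38] [1245, 63, 636] [565, 179, 40] [566, 187, 41] [563, 193, 38] [582, 196, 56] [516, 217, 0] [516, 224, 0] [515, 230, 0]
246 [536, 164, 0] [535, 179, 1] [534, 186, 1] [532, 195, 0] [560, 195, 25] [582, 197, 46] [530, 216, 0] [527, 223, -1] [529, 229, 0]
258 [546, 164, 0] [545, 179, 0] [547, 185, 1] [544, 194, 0] [546, 200, 1] [584, 198, 36] [542, 215, 0] [541, 221, 0] [543, 227, 1]
270 [559, 163, 0] [559, 178, 0] [561, 184, 2] [557, 193, 0] [556, 199, 0] [583, 200, 25] [556, 214, 0] [554, 220, 0] [554, 226, 0]
```

Run:
```python
from h import *
s=ctrl.read_state(); print(s['eef_pos'],s['q'],s['width'])
p,d=ctrl.snapshot('scene'); T=cloud('scene',d)
for v in range(211,226):
    print(v,[(T[v,u]*1000).astype(int).tolist()+[int(p[v,u].mean())] for u in range(357,373,2)])
p,d=ctrl.snapshot('wrist'); save('wrist2',p)
```

```text
[0.56669472 0.18670462 0.03717287] [  -9.28896674   29.12111848  -19.35162006  108.58207575   13.31063567
   44.47434601 -124.02037913] 0.0002249494452302073
211 [[573, 174, 91, 13], [573, 178, 91, 15], [578, 181, 96, 54], [576, 185, 94, 40], [578, 189, 96, 42], [577, 193, 96, 45], [572, 198, 92, 14], [459, 225, 1, 159]]
212 [[574, 174, 89, 10], [573, 178, 89, 18], [576, 182, 92, 54], [577, 185, 93, 37], [577, 189, 93, 44], [578, 193, 94, 39], [572, 198, 89, 10], [462, 224, 0, 183]]
213 [[574, 175, 87, 11], [574, 179, 87, 19], [575, 182, 88, 54], [577, 186, 90, 22], [577, 190, 90, 55], [577, 193, 91, 36], [571, 198, 86, 23], [465, 224, 0, 192]]
214 [[572, 175, 83, 10], [574, 179, 84, 22], [576, 182, 86, 54], [579, 186, 89, 15], [577, 190, 88, 57], [578, 194, 89, 34], [571, 199, 83, 25], [468, 224, 0, 191]]
215 [[575, 175, 82, 11], [573, 179, 81, 26], [577, 182, 85, 55], [578, 186, 86, 15], [579, 190, 87, 63], [573, 195, 82, 23], [574, 199, 83, 61], [471, 224, 0, 191]]
216 [[575, 175, 80, 9], [572, 180, 78, 27], [576, 183, 82, 53], [579, 186, 84, 10], [576, 191, 82, 64], [575, 195, 81
[... 848 characters left out ...]
1, 191], [493, 222, 0, 191]]
222 [[498, 190, 0, 192], [500, 195, 0, 191], [499, 199, 0, 191], [545, 195, 40, 63], [566, 195, 58, 63], [573, 197, 64, 145], [494, 217, -2, 168], [493, 222, -2, 191]]
223 [[503, 190, 0, 191], [502, 194, 0, 192], [503, 199, 1, 187], [547, 195, 39, 56], [565, 195, 55, 59], [574, 197, 63, 152], [499, 217, -1, 168], [502, 220, 1, 191]]
224 [[505, 190, 0, 192], [504, 195, -1, 192], [505, 199, 0, 185], [549, 195, 37, 56], [568, 195, 54, 56], [578, 197, 63, 146], [578, 201, 64, 172], [501, 221, -1, 191]]
225 [[510, 190, 0, 192], [507, 194, -1, 192], [509, 198, 0, 181], [550, 195, 35, 56], [569, 195, 52, 55], [582, 196, 64, 143], [579, 201, 62, 168], [508, 220, 1, 191]]
```

View pics/wrist2.png

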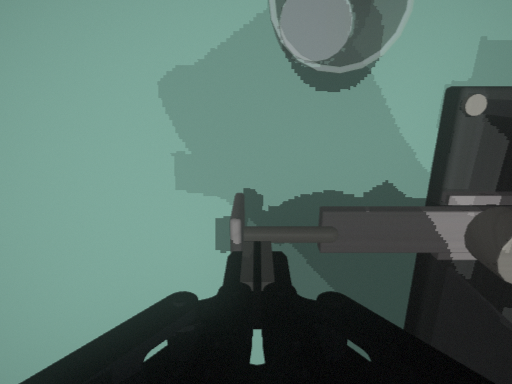

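The wrist view shows the finger tips (about 258,258) over the slide rod, inside the plate (238,220). The scene depth puts the real tip end at z≈0.073, about 36 mm above the reported TCP, so they passed over the plate. I'll back off and go lower. First, a check of the tip in tool coordinates.

Run:
```python
from h import *
p,d=ctrl.snapshot('wrist'); k=ctrl.get_calibration('wrist'); H=k['hand_eye']; f=192/np.tan(np.radians(k['vertical_fov']/2))
q=np.linalg.inv(H)@[0,0,0,1]; print('tcp px',k['cx']+f*q[0]/-q[2],k['cy']-f*q[1]/-q[2],'depth',-q[2]); print(H.round(3).tolist())
q=np.linalg.inv(H)@[0,0,-.036,1]; print('-36 px',k['cx']+f*q[0]/-q[2],k['cy']-f*q[1]/-q[2],'depth',-q[2])
for v in range(236,290,6):
    r=[]
    for u in (235,245,270,280):
        D=d[v,u]; t=H@[(u-k['cx'])/f*D,-(v-k['cy'])/f*D,-D,1]; r.append((t[:3]*1000).round().astype(int).tolist())
    print(v,r)
```

```text
tcp px 255.77356150638636 228.9238319945007 depth 0.19348102259379918
[[0.002, 0.948, 0.318, 0.082], [1.0, -0.002, -0.0, 0.001], [0.001, 0.318, -0.948, -0.177], [0.0, 0.0, 0.0, 1.0]]
-36 px 255.50334951042998 259.891676740047 depth 0.15934567296649738
236 [[9, -11, -27], [-3, -6, -4], [-2, 8, -5], [-3, 14, -3]]
242 [[5, -11, -27], [12, -5, -40], [11, 7, -39], [-7, 14, -4]]
248 [[2, -11, -27], [11, -5, -45], [12, 7, -45], [-33, 18, 37]]
254 [[8, -9, -44], [12, -5, -51], [11, 6, -50], [8, 11, -44]]
260 [[8, -9, -49], [11, -4, -54], [11, 6, -56], [8, 11, -49]]
266 [[7, -9, -54], [11, -4, -60], [11, 6, -60], [8, 11, -54]]
272 [[7, -9, -57], [11, -4, -64], [12, 6, -65], [8, 10, -59]]
278 [[7, -8, -62], [11, -4, -69], [11, 6, -69], [8, 10, -63]]
284 [[14, -7, -76], [13, -4, -75], [12, 6, -74], [14, 9, -76]]
```

>>> apply_moves([
  [[0, -1, 0, 0, 0, 0], [0, -3, 0, 0, 0, 0], [0, -5.5, 0, 0, 0, 0], [0, -5.5, 0, 0, 0, 0], [0, -5.5, 0, 0, 0, 0], [0, -5.5, 1.5, 0, 0, 0], [0, -5.5, 3, 0, 0, 0], [0, -5.5, 3.6, 0, 0, 0], [0, -5.5, 3.6, 0, 0, 0]],
])

```text
t: 7.0
eef_pos: [0.5639, 0.2413, -0.0005]
orientation: [179.9, 0.1, 1.9]
ft_force: [0.2, 0.0, -0.0]
width: -0.0001
grip_force: 0.0
```

Run:
```python
from h import *
p,d=ctrl.snapshot('scene'); save('push2',cv2.resize(p[150:310,200:410],None,fx=3,fy=3))
T=cloud('scene',d); m=(d>0)&(abs(T[...,0]-.57)<.02)&(T[...,1]>.218)&(T[...,1]<.27)&(T[...,2]>.008)&(T[...,2]<.07); print(T[m].min(0),T[m].max(0))
```

```text
[0.55790772 0.22790706 0.03598434] [0.57729134 0.25589293 0.06948769]
```

View pics/push2.png

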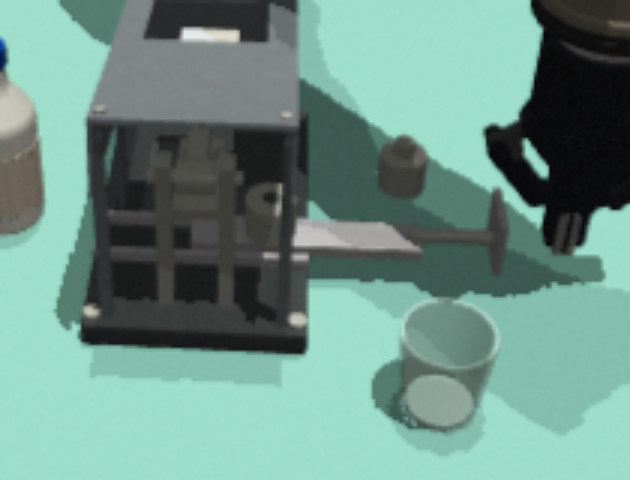

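The tips now stand outside the plate (about 565,245 in the crop; plate at 500,232), with the tip at z≈0.036. Now I push.

>>> apply_moves([
  [[0, 1, 0, 0, 0, 0], [0, 1.8, 0, 0, 0, 0], [0, 2.2, 0, 0, 0, 0], [0, 2.5, 0, 0, 0, 0], [0, 2.8, 0, 0, 0, 0], [0, 3.1, 0, 0, 0, 0], [0, 3.5, 0, 0, 0, 0], [0, 3.9, 0, 0, 0, 0], [0, 4.3, 0, 0, 0, 0], [0, 4.7, 0, 0, 0, 0], [0, 5.1, 0, 0, 0, 0], [0, 5.5, 0, 0, 0, 0], [0, 5.8, 0, 0, 0, 0], [0, 6.1, 0, 0, 0, 0], [0, 6.3, 0, 0, 0, 0], [0, 6.5, 0, 0, 0, 0], [0, 6.6, 0, 0, 0, 0], [0, 6.7, 0, 0, 0, 0]],
])

```text
t: 8.85
eef_pos: [0.5671, 0.1751, 0.0012]
orientation: [-180.0, 0.0, 1.9]
ft_force: [1.4, 1.7, 0.4]
width: -0.0002
grip_force: 1.0
```

>>> apply_moves([
  [[0, 0.1, 0, 0, 0, 0], [0, 0.2, 0, 0, 0, 0], [0, 0.3, 0, 0, 0, 0], [0, 0.4, 0, 0, 0, 0], [0, 0.5, 0, 0, 0, 0]],
])

```text
t: 9.35
eef_pos: [0.5672, 0.17, 0.0012]
orientation: [-180.0, 0.0, 1.9]
ft_force: [1.9, 3.1, 1.4]
width: -0.0002
grip_force: 1.0
```

>>> apply_moves([
  [[0, 0.1, 0, 0, 0, 0], [0, 0.2, 0, 0, 0, 0], [0, 0.25, 0, 0, 0, 0]],
])

```text
t: 9.65
eef_pos: [0.5673, 0.1674, 0.0012]
orientation: [180.0, -0.0, 1.9]
ft_force: [0.4, 1.4, 1.3]
width: -0.0001
grip_force: 1.0
```

>>> apply_moves([
  [[0, 0.05, 0, 0, 0, 0], [0, 0.1, 0, 0, 0, 0], [0, 0.15, 0, 0, 0, 0]],
])

```text
t: 9.95
eef_pos: [0.5674, 0.1667, 0.0012]
orientation: [-180.0, -0.0, 2.0]
ft_force: [2.0, 7.3, -0.3]
width: -0.0002
grip_force: 3.4
```

>>> apply_moves([
  [[0, 0.03, 0, 0, 0, 0], [0, 0.06, 0, 0, 0, 0], [0, 0.06, 0, 0, 0, 0], [0, 0.06, 0, 0, 0, 0]],
])

```text
t: 10.35
eef_pos: [0.5674, 0.1667, 0.0013]
orientation: [-179.9, -0.0, 2.0]
ft_force: [1.6, 8.1, -1.5]
width: -0.0002
grip_force: 3.8
```

Slide at its stop. I'll retreat, rise, and go over the window.

>>> apply_moves([
  [[0, -1, 0, 0, 0, 0], [0, -3, 0, 0, 0, 0], [0, -5, 0, 0, 0, 0], [0, -5, 0, 0, 0, 0], [0, -5, -4, 0, 0, 0], [0, -5, -9, 0, 0, 0], [0, -5, -14, 0, 0, 0], [0, -5, -19, 0, 0, 0], [0, -5, -24, 0, 0, 0], [0, -5, -24, 0, 0, 0], [-2, -1, -24, 0, 0, 0], [-4, 3, -24, 0, 0, 0], [-6, 7, -24, 0, 0, 0], [-8, 11, -24, 0, 0, 0], [-9.3, 15, -24, 0, 0, 0], [-9.3, 17.2, -24, 0, 0, 0], [-9.3, 17.2, -24, 0, 0, 0], [-9.3, 17.2, -24, 0, 0, 0], [-9.3, 17.2, -24, 0, 0, 0]],
])

```text
t: 12.25
eef_pos: [0.4802, -0.0087, 0.2411]
orientation: [-180.0, 0.0, 2.0]
ft_force: [0.1, -0.0, 1.0]
width: -0.0004
grip_force: 0.0
```

Run:
```python
from h import *
from scipy.spatial.transform import Rotation as R
s=ctrl.read_state(); print(s['eef_pos'],s['ft_force'])
p,d=ctrl.snapshot('wrist'); save('wrist3',p); k=ctrl.get_calibration('wrist')
M=np.eye(4);M[:3,:3]=R.from_euler('xyz',s['orientation'],degrees=True).as_matrix();M[:3,3]=s['eef_pos']
W=M@k['hand_eye']; f=192/np.tan(np.radians(k['vertical_fov']/2)); v,u=np.mgrid[:384,:512]
P=(np.stack([(u-k['cx'])/f*d,-(v-k['cy'])/f*d,-d,np.ones_like(d)],-1)@W.T)[...,:3]
m=(d>0)&(P[...,2]>.126)&(P[...,2]<.136)&(abs(P[...,1])<.05)&(abs(P[...,0]-.48)<.03); m=m&(p.mean(2)>110); Q=P[m]
if len(Q): print('pad',len(Q),Q.mean(0),Q.min(0),Q.max(0))
p,d=ctrl.snapshot('scene');T=cloud('scene',d)
m=(d>0)&(T[...,2]>.025)&(T[...,2]<.07)&(T[...,1]>.13)&(T[...,1]<.22)&(abs(T[...,0]-.564)<.023); Q=T[m];print('plate y',Q[:,1].max(),np.percentile(Q[:,1],98))
tm=cloud('scene',d); m=(d>0)&(abs(T[...,0]-.48)<.03)&(abs(T[...,1])<.03)&(T[...,2]>.2)&(T[...,2]<.27); Q=T[m]
if len(Q): print('tip',Q.min(0),Q.max(0))
```

```text
[ 0.48020647 -0.00866924  0.24106262] [ 0.11544012 -0.04123029  1.02466231]
pad 1762 [ 0.48372637 -0.00789518  0.13129438] [ 0.46204696 -0.02953699  0.12872088] [0.50998046 0.01208996 0.13349588]
plate y 0.1536967018783687 0.15317160427824453
```

View pics/wrist3.png

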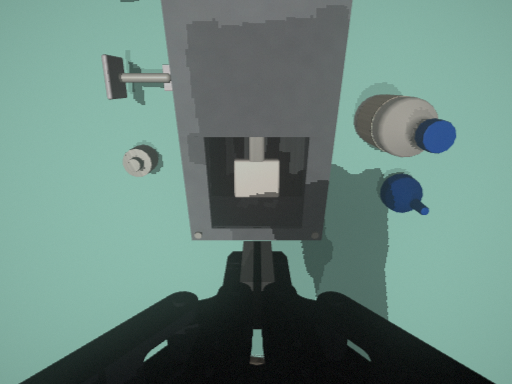

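The wrist view shows the pad centred in the window (pad about 257,178; window 205–310 × 137–228), and the plate is home (y 0.153). The tip is aligned, so I descend to just above the pad.

>>> apply_moves([
  [[0, 0, 3, 0, 0, 0], [0, 0, 6, 0, 0, 0], [0, 0, 9, 0, 0, 0], [0, 0, 11, 0, 0, 0], [0, 0, 12, 0, 0, 0], [0, 0, 13, 0, 0, 0], [0, 0, 13.5, 0, 0, 0], [0, 0, 13.8, 0, 0, 0], [0, 0, 13.8, 0, 0, 0]],
])

```text
t: 13.25
eef_pos: [0.4804, -0.0095, 0.1034]
orientation: [-180.0, -0.0, 1.9]
ft_force: [-0.1, -0.2, 1.0]
width: 0.0
grip_force: 0.0
```

Run:
```python
from h import *
p,d=ctrl.snapshot('scene'); save('press',cv2.resize(p[80:240,190:400],None,fx=3,fy=3))
```

```text
(no output)
```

View pics/press.png

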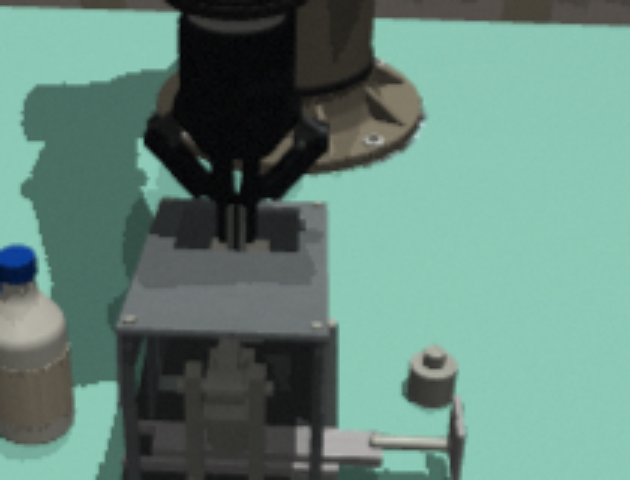

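The tips (about 237,235 in the crop) are inside the window, centred over the pad and clear of the rim. Now I press slowly.

>>> apply_moves([
  [[0, 0, 0.3, 0, 0, 0], [0, 0, 0.6, 0, 0, 0], [0, 0, 0.8, 0, 0, 0], [0, 0, 1.0, 0, 0, 0], [0, 0, 1.2, 0, 0, 0], [0, 0, 1.4, 0, 0, 0]],
])

```text
t: 13.9
eef_pos: [0.4804, -0.0096, 0.0891]
orientation: [-180.0, -0.0, 1.9]
ft_force: [0.2, -0.4, 4.9]
width: -0.0003
grip_force: 2.5
```

>>> apply_moves([
  [[0, 0, 0.2, 0, 0, 0], [0, 0, 0.4, 0, 0, 0], [0, 0, 0.6, 0, 0, 0], [0, 0, 0.8, 0, 0, 0], [0, 0, 1.0, 0, 0, 0], [0, 0, 1.1, 0, 0, 0], [0, 0, 1.2, 0, 0, 0]],
])

```text
t: 14.6
eef_pos: [0.481, -0.0095, 0.0774]
orientation: [-180.0, -0.1, 1.9]
ft_force: [1.8, -1.1, 8.6]
width: -0.0003
grip_force: 3.7
```

>>> apply_moves([
  [[0, 0, 0.1, 0, 0, 0], [0, 0, 0.2, 0, 0, 0], [0, 0, 0.25, 0, 0, 0]],
])

```text
t: 14.9
eef_pos: [0.4813, -0.0095, 0.0751]
orientation: [-180.0, -0.1, 1.9]
ft_force: [1.5, -0.9, 12.3]
width: 0.0002
grip_force: 6.1
```

>>> apply_moves([
  [[0, 0, 0.05, 0, 0, 0], [0, 0, 0.1, 0, 0, 0], [0, 0, 0.1, 0, 0, 0]],
])

```text
t: 15.2
eef_pos: [0.4815, -0.0095, 0.0747]
orientation: [180.0, -0.1, 1.9]
ft_force: [-2.2, 0.4, 21.2]
width: 0.0002
grip_force: 10.6
```

At the stop. I hold for two seconds.

>>> apply_moves([
  [[0, 0, 0, 0, 0, 0], [0, 0, 0, 0, 0, 0], [0, 0, 0, 0, 0, 0], [0, 0, 0, 0, 0, 0], [0, 0, 0, 0, 0, 0], [0, 0, 0, 0, 0, 0], [0, 0, 0, 0, 0, 0], [0, 0, 0, 0, 0, 0], [0, 0, 0, 0, 0, 0], [0, 0, 0, 0, 0, 0], [0, 0, 0, 0, 0, 0], [0, 0, 0, 0, 0, 0], [0, 0, 0, 0, 0, 0], [0, 0, 0, 0, 0, 0], [0, 0, 0, 0, 0, 0], [0, 0, 0, 0, 0, 0], [0, 0, 0, 0, 0, 0], [0, 0, 0, 0, 0, 0], [0, 0, 0, 0, 0, 0], [0, 0, 0, 0, 0, 0]],
])

```text
t: 17.2
eef_pos: [0.4814, -0.0095, 0.0747]
orientation: [180.0, -0.1, 1.9]
ft_force: [-1.8, -1.4, 19.9]
width: -0.0
grip_force: 10.3
```

>>> apply_moves([
  [[0, 0, -0.4, 0, 0, 0], [0, 0, -0.8, 0, 0, 0], [0, 0, -1.2, 0, 0, 0], [0, 0, -1.6, 0, 0, 0], [0, 0, -2.0, 0, 0, 0], [0, 0, -2.4, 0, 0, 0], [0, 0, -3, 0, 0, 0], [0, 0, -5, 0, 0, 0], [0, 0, -8, 0, 0, 0], [0, 0, -12, 0, 0, 0], [0, 0, -16, 0, 0, 0], [0, 0, -18, 0, 0, 0], [0, 0, -18, 0, 0, 0], [0, 0, -18, 0, 0, 0]],
])

```text
t: 18.6
eef_pos: [0.4799, -0.0096, 0.2535]
orientation: [180.0, 0.0, 1.9]
ft_force: [-0.9, -0.1, -0.3]
width: 0.0001
grip_force: 0.0
```

Run:
```python
from h import *
from scipy.spatial.transform import Rotation as R
s=ctrl.read_state(); print(s['t'],s['eef_pos'],s['ft_force'])
p,d=ctrl.snapshot('wrist'); k=ctrl.get_calibration('wrist')
M=np.eye(4);M[:3,:3]=R.from_euler('xyz',s['orientation'],degrees=True).as_matrix();M[:3,3]=s['eef_pos']
W=M@k['hand_eye']; f=192/np.tan(np.radians(k['vertical_fov']/2)); v,u=np.mgrid[:384,:512]
P=(np.stack([(u-k['cx'])/f*d,-(v-k['cy'])/f*d,-d,np.ones_like(d)],-1)@W.T)[...,:3]
m=(d>0)&(P[...,2]>.09)&(P[...,2]<.137)&(abs(P[...,1]+.008)<.015)&(abs(P[...,0]-.48)<.013)&(p.mean(2)>110); Q=P[m]
print('pad',len(Q),Q.mean(0) if len(Q) else '')
p,d=ctrl.snapshot('scene');T=cloud('scene',d)
m=(d>0)&(T[...,2]>.025)&(T[...,2]<.07)&(T[...,1]>.13)&(T[...,1]<.22)&(abs(T[...,0]-.564)<.023); print('plate y',np.percentile(T[m][:,1],98))
```

```text
18.6 [ 0.47994486 -0.00956421  0.25352211] [-0.93585858 -0.11675053 -0.34453791]
pad 814 [ 0.48008424 -0.00795125  0.13132917]
plate y 0.15321461347276613
```

```bash
python3 -c "
from cell import ctrl
print(ctrl.close_job())"
```

```text
the job is handed in; nothing more can be done
None
```

The die slide was pushed home and the lever held at its stop for about two seconds at about 20 N. It then came back up, the arm withdrew, and the job is handed in; the hand-in returned no verdict. I saw no contact with the guard or the other bench items, but did not re-measure the items' positions at the end.

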